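# Book a jar of spacer beads on the balance, then shut it away in the dry box

## Robot

A 6-joint arm with a two-finger parallel gripper is mounted at the origin on a cart in front of the work surface, level with it; the furniture and walls round the work are solid. World frame = base frame: x ahead of the robot, y to its left, z up, the work surface at z = 0. Lengths are in m, angles in rad, forces in N, time in s.
With the tool pointing down it reaches from about 0.25 to 0.725 m from the base axis. Payload 4 kg.
Tool frame: the origin (TCP) lies at the very end of the fingers, on their centre line; the grasp point (between the pads) lies 19 mm behind it; z points along the fingers, y is the line along which they close (so a half turn about z gives the same grasp; the last joint's range is limited). The gripper opens to 85 mm and grips with 20 to 120 N. Pads are 22 mm wide; open, the fingers measure 114 mm over their backs; the gripper's body (76 mm by 85 mm) begins 54 mm behind the grasp point. The pads swing forward as they close: fully open they stand 13 mm farther back than shut.
Start: joints at [1.337, 0.241, 0.005, 1.335, 0, 1.571], TCP at [0.116, 0.486, 0.231] pointing down, gripper open.
Joint ranges: [-2.72, 2.72], [-1.05, 1.87], [-1.09, 1.28], [-1.99, 2.15], [-1.42, 1.44], [-3.14, 3.14]. Speed limits (rad/s): [2.79, 2.79, 3.14, 3.14, 3.14, 3.14].

## Interface

Orientations are given as a unit quaternion [x, y, z, w].
In Python, from workcell import * gives the robot as it stands. The module is installed in compiled form; this text tells all that it offers.
- The arm moves only by the tool send_rows, never from a script. Its argument "steps" is text: rows parted by semicolons, each of 7 numbers parted by spaces: the opening, from -1 (shut) to 1 (fully open), then the shift along the world's x, y, z in m, then the turn, a rotation vector about the world's x, y, z in rad. A call has exactly 5 rows; each row shifts and turns the commanded pose from where the row before left it; what a row does not reach is not made up. A row lasts 1/12 s, in which the tool goes at most 41.7 mm and 7.16 degrees, less where a joint would pass 70% of its speed; a pose out of reach is approached as far as the arm can. A call is refused whole if a number of a shift passes 0.0417 or a number of a turn 0.125, either way. A call with a gripper value outside its range is refused whole. The fingers move at their own pace and stop on an object; the grip force is fixed at half the most. Time passes only in rows, so rows that do not move let the fingers close, or fill a call up. It gives the time, the measured TCP pose, the force, the opening and the grip force at its end, in the units of the state.
- get_obs(): the state, without advancing time (a new reading comes with each control period).
- camera(name): name is "scene" or "top" or "wrist"; returns a dict with "frame" (420x560x3 uint8, red, green, blue), "range_z" (420x560 float32, m along the optical axis (not along the pixel's ray), 0 where there is no reading), "camera_matrix" (3x3 intrinsics, pixels), "extrinsics" (4x4, takes a point from world to camera coordinates); the wrist camera has in their place "T_tool_cam" (4x4, takes a point from camera to tool coordinates, whose origin is the TCP and whose axes are the flange's). Camera axes: x right, y down, z forward; pixel columns grow to the right and rows downward; lengths in m; the calibration is good to about 2 mm. A picture is of the moment at which its call begins: read the wrist's pose just before it.
- job_done(): hands the job in; it is judged then, once.
The state is a dict: "clock": time; "joint_pos": joint angles; "joint_vel": joint speeds; "tau": joint torques, N m; "eef_pos": TCP position; "tool_rot": TCP orientation; "ft_force": force on the tool from outside, world axes, zero at the start; "ft_torque": the same for the moment, N m; "grip_width": finger opening in m; "grasp_force": force on a finger pad.
Only numpy, scipy, OpenCV 4.12 (cv2) and the standard library are available. Lean on these libraries where they do the work, as an engineer would, in place of code of your own. Each camera call takes 0.05 s, during which the arm holds its last target. There are 200 camera calls.

## Task

Book in the white jar of spacer beads that stands by itself in front of the tool tray: set it down gently in the centre of the balance pan, let go, and with the jar standing there press the blue record key fully down. Then stand the jar in the empty front pocket of the grey tray, beside the jar already stored there, and slide the loaded tray straight into the dry box until its front panel closes flush on the mouth. Never push the pan down onto its stop, do not tip either jar, and leave the other things on the bench alone.

Things in the scene. Friction and masses are not known exactly. Their poses are not given: they have to be found in the camera images.
- jar: The jar to be booked: round white plastic jar with a white screw lid, standing by itself in front of (nearer the robot than) the shallow tool tray; not the like jar at the very back of the bench. Diameter 47 mm over the lid (32 to 45 mm above its base), 44 mm below the lid, 45 mm tall, about 0.13 kg. Origin: centre of its underside; z up.
- jar_stored: A second jar of the same make and size, already standing in the rear pocket of the tray; it stays there and travels with the tray. Origin: centre of its underside.
- balance: Bench balance, fixed: white and grey housing 200 mm deep (x) by 160 mm wide (y), 50 mm high under the pan. Round steel pan on the rear half; sloping console with a green display on the left and the blue key on the right of its front (-x) end. Origin: centre of its underside; -x is its front (it is turned roughly towards the robot).
- pan_centre (a point): Centre of the top face of the round steel pan, 104 mm in diameter, about 68 mm above the bench; a ring 53 mm in diameter is engraved round it. The point moves with the pan. The centre of the jar must stand within 10 mm of it.
- pan (a joint): Sprung balance pan: how far it is pressed down, m. 0 = empty; it sinks 1.5 to 4 mm under the jar; its overload stop is at 0.012 (about 6 N in all) and it must not go past 0.011.
- key_top (a point): Centre of the top of the blue square record key (24 x 24 mm, small white square) on the console, about 45 mm above the bench. It slopes 0.2 rad down towards the balance's front. The nearest raised thing is the pan's edge, some 50 mm behind.
- record_key (a joint): Record key: 0 = up, 0.004 m = fully down (about 4 N); springs back. It counts as pressed beyond 0.003.
- bead_tray: Loose grey tray, 0.35 kg, on the bench before the dry box: plate 130 mm long (x), 88 mm wide (y), rim 11 mm high; two round pockets in line along x; at its -x end a front panel 114 mm wide, 61 mm high, 8 mm thick (inner face at x = -65 mm) with a bar handle. Origin: underside, under the middle of the plate; +x points away from the handle, towards the dry box.
- free_pocket (a point): Floor centre of the empty front pocket, 4 mm above the bench, 32 mm from the tray's origin towards the handle (33 mm behind the panel). Round white rim, 54 mm inside diameter, 7 mm high above the floor. A seated jar's origin coincides with this point.
- stored_pocket (a point): Floor centre of the rear pocket, 62 mm behind the free one; the stored jar stands here.
- tray_handle (a point): Middle of the tray's dark bar handle, 46 mm above the bench. Bar: 10 mm thick along the tray's x, 86 mm long along its y, 14 mm high; posts at y = +-38 mm lead to the panel; 35 mm clear between bar and panel. Axes as the tray's.
- dry_box: Dry box, fixed: aluminium lane, clear roof (top at 61 mm), white cartridge on its right. No sill: the tray slides on the bench. Origin: middle of the open mouth, on the bench; +x points into the lane. Lane 92 mm wide (2 mm beside the tray each side), 56 mm high, walls 10 mm thick, mouth flared. Home, the panel touches the wall ends: tray origin at x = 65 mm, y = 0 here, x axes parallel.
- primer: Bystander: amber dropper bottle to the left of the tool tray, diameter 34 mm, 88 mm tall. Origin: centre of its underside.
- film_tape: Bystander: roll of amber film tape near the front left corner, diameter 60 mm, 12 mm high. Origin: centre of its underside.
- dose_meter: Bystander: hand-held dose meter near the right edge, 105 x 58 x 23 mm. Origin: centre of its underside.
- calliper: Bystander: digital calliper lying flat near the front edge, 56 x 156 x 12 mm. Origin: centre of its underside.
There are look-alikes about, which are no part of the job. Leave any green look-alike of the jar_stored alone.

How it is judged:
On the way, in this order (a step that is already met when the one before it is completed fails the run):
1. the jar stands upright and released, centred on the balance pan, and the pan has settled (horizontal distance between jar and pan_centre below 0.01 m and angle between jar's own z axis and vertical below 0.1 rad and contact force between jar and balance above 0.3 N and contact force between the fingers and jar below 0.05 N and value of joint pan above 0.0007 m and velocity of joint pan between -0.004 and 0.004 m/s and linear speed of jar below 0.01 m/s), for 0.3 s.
2. the record key is pressed down while the jar stands centred on the pan (value of joint record_key above 0.003 m and horizontal distance between jar and pan_centre below 0.01 m and angle between jar's own z axis and vertical below 0.1 rad and contact force between jar and balance above 0.3 N and contact force between the fingers and jar below 0.05 N and value of joint pan above 0.0007 m), for 0.05 s.
3. the jar stands released in the front pocket of the tray, the tray still outside the dry box (horizontal distance between jar and free_pocket below 0.006 m and z of jar in the frame of free_pocket between -0.004 and 0.004 m and angle between each of jar, jar_stored's own z axis and vertical below 0.1 rad and horizontal distance between jar_stored and stored_pocket below 0.006 m and z of jar_stored in the frame of stored_pocket between -0.004 and 0.004 m and contact force between the fingers and jar below 0.05 N and x of bead_tray in the frame of dry_box below -0.03 m), for 0.2 s.
At the end, for the whole second after the job is handed in: The tray is fully home in the dry box (panel within 4 mm of the mouth, straight), flat on the bench, both jars upright in their pockets (within 6 mm), the pan empty and the key up, all at rest (horizontal distance between jar and free_pocket below 0.006 m and z of jar in the frame of free_pocket between -0.004 and 0.004 m and angle between each of jar, jar_stored's own z axis and vertical below 0.1 rad and horizontal distance between jar_stored and stored_pocket below 0.006 m and z of jar_stored in the frame of stored_pocket between -0.004 and 0.004 m and x of bead_tray in the frame of dry_box between 0.061 and 0.07 m and y of bead_tray in the frame of dry_box between -0.005 and 0.005 m and angle between the x axis of bead_tray and the x axis of dry_box, either way round below 0.05 rad and height (world z) of bead_tray below 0.004 m and angle between bead_tray's own z axis and vertical below 0.05 rad and value of joint pan below 0.0006 m and value of joint record_key below 0.001 m and linear speed of each of bead_tray, jar, jar_stored below 0.01 m/s); the robot touches nothing.
It fails at once if the pan is pushed down onto its overload stop (value of joint pan above 0.011 m).
It fails at once if a jar is tipped (angle between any of jar, jar_stored's own z axis and vertical above 0.6 rad).
It fails at once if a bystander (dropper bottle, film tape, dose meter, calliper) is moved more than 30 mm (distance of any of primer, film_tape, dose_meter, calliper from where it was at the start of the episode above 0.03 m).
It also fails if it takes over 72 s, if anything falls off the work surface, if the arm or the gripper's body presses on something with over 40 N, if the wrist force passes 120 N, or if a joint passes its speed limit or range.

## Working session

There is one attempt and no reset: what is moved stays moved. The work goes in short steps, Python scripts to look and compute and a tool call to move; the robot and the scene stay as the last step left them, time stands still between calls to the robot, and variables do not carry over. Pictures are saved under pics/ and viewed, at most 10 in all, crops included, and the job is handed in when it is done.

Besides the shell and the picture viewer there is one more tool, called after "Request:" by a JSON object that holds its "method" and its "body". send_rows: Moves the arm, as the interface text tells. Its arguments: {"type":"object","properties":{"steps":{"type":"string"}},"required":["steps"]}

```bash
mkdir -p pics
cat > h.py <<'E'
import numpy as np, cv2
from workcell import *
from scipy.spatial.transform import Rotation as R
def cam(name):
    o=get_obs(); c=camera(name); K=np.array(c["camera_matrix"])
    if name=="wrist":
        T=np.eye(4); T[:3,:3]=R.from_quat(o["tool_rot"]).as_matrix(); T[:3,3]=o["eef_pos"]
        W=T@np.array(c["T_tool_cam"])
    else: W=np.linalg.inv(np.array(c["extrinsics"]))
    return c["frame"],np.array(c["range_z"]),K,W
def ray(K,W,u,v):
    return W[:3,3], W[:3,:3]@np.array([(u-K[0,2])/K[0,0],(v-K[1,2])/K[1,1],1])
def onplane(K,W,u,v,z):
    o,d=ray(K,W,u,v); return o+d*(z-o[2])/d[2]
def cloud(rz,K,W):
    v,u=np.indices(rz.shape); p=np.stack([(u-K[0,2])/K[0,0]*rz,(v-K[1,2])/K[1,1]*rz,rz],-1)
    return p@W[:3,:3].T+W[:3,3]
def save(n,f): cv2.imwrite("pics/"+n+".png",f[:,:,::-1])
E
python3 - <<'E'
from h import *
o=get_obs(); print({k:np.round(v,3) for k,v in o.items()})
for n in("scene","top"):
    f,rz,K,W=cam(n); save(n,f); np.savez(n,f=f,rz=rz,K=K,W=W); print(n,np.round(W,3).tolist(),K[0,0],(rz>0).mean())
E
```

```text
{'clock': np.float64(0.0), 'joint_pos': array([1.337, 0.241, 0.004, 1.335, 0.   , 1.571]), 'joint_vel': array([ 0.001,  0.001, -0.   ,  0.001,  0.001, -0.002]), 'tau': array([-0.0000e+00, -3.7232e+01,  2.5241e+01,  1.7000e-02, -0.0000e+00,
        0.0000e+00]), 'eef_pos': array([0.116, 0.486, 0.23 ]), 'tool_rot': array([ 0.117,  0.993, -0.001, -0.   ]), 'ft_force': array([ 0.833,  0.212, -0.108]), 'ft_torque': array([ 0.005, -0.013,  0.033]), 'grasp_force': np.float64(0.0), 'grip_width': np.float64(0.085)}
scene [[-0.819, -0.313, 0.481, -0.177], [-0.573, 0.411, -0.709, 0.987], [0.024, -0.856, -0.516, 0.838], [0.0, 0.0, 0.0, 1.0]] 466.99906153834525 0.9887202380952381
top [[0.002, -0.986, 0.169, 0.302], [-1.0, -0.001, 0.006, -0.033], [-0.006, -0.169, -0.986, 1.448], [0.0, 0.0, 0.0, 1.0]] 471.3669373321076 0.9961692176870748
```

View pics/scene.png

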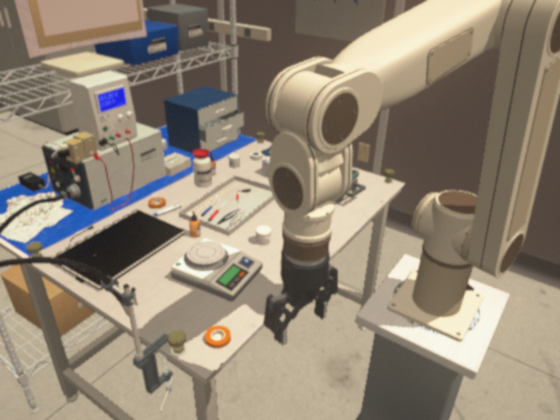

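View pics/top.png

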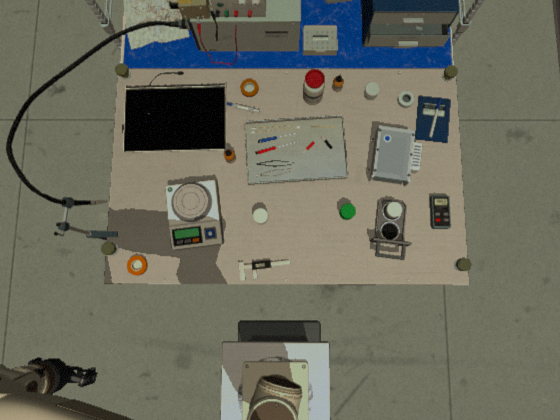

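Top view: the white jars are at (260,215), alone in front of the tool tray, at (372,90), the look-alike at the back, and at (394,210), the stored one. There is also a white ring at (405,100) and a green jar at (347,211). I choose (260,215). The balance pan is at (190,201), the key at (210,233), the grey tray at (390,228) with its handle at (390,255), and the dry box mouth at about (390,182).

Run:
```python
from h import *
d=np.load("top.npz"); f,rz,K,W=d["f"],d["rz"],d["K"],d["W"]; P=cloud(rz,K,W)
for n,(u,v) in dict(jar=(260,215),stored=(394,209),pan=(190,201),key=(210,233),pocket=(390,231),panel=(390,242),handle=(390,256),boxroof=(393,150),boxmouth=(390,180),green=(347,211),bench=(300,230)).items(): print(n,np.round(P[v,u],3))
cv2.imwrite("pics/crop.png",np.hstack([cv2.resize(f[170:270,150:285],(400,296),interpolation=2),cv2.resize(f[110:275,330:460],(390,296),interpolation=2)])[:,:,::-1])
```

```text
jar [0.523 0.046 0.05 ]
stored [ 0.541 -0.356  0.052]
pan [0.561 0.254 0.073]
key [0.469 0.195 0.047]
pocket [ 0.48  -0.351  0.009]
panel [ 0.442 -0.34   0.054]
handle [ 0.4   -0.338  0.054]
boxroof [ 0.722 -0.358  0.06 ]
boxmouth [ 0.643 -0.359 -0.   ]
green [ 0.536 -0.215  0.047]
bench [ 0.484 -0.075 -0.003]
```

View pics/crop.png

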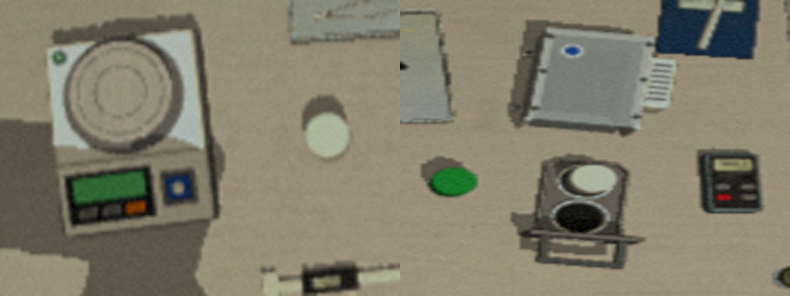

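Request:
{"method": "send_rows", "body": {"steps": "1 0.03 -0.024 0.003 0 0 0.0235;1 0.03 -0.024 0.003 0 0 0.0235;1 0.03 -0.024 0.003 0 0 0.0235;1 0.03 -0.024 0.003 0 0 0.0235;1 0.03 -0.024 0.003 0 0 0.0235"}}

```text
clock: 0.52
eef_pos: [0.2666, 0.3649, 0.246]
tool_rot: [0.057, 0.998, -0.0, -0.0]
ft_force: [0.0, 0.4, -0.2]
grip_width: 0.0853
grasp_force: 0.0
```

Request:
{"method": "send_rows", "body": {"steps": "1 0.03 -0.024 0.003 0 0 0.0235;1 0.03 -0.024 0.003 0 0 0.0235;1 0.03 -0.024 0.003 0 0 0.0235;1 0.03 -0.024 0.003 0 0 0.0235;1 0.03 -0.024 0.003 0 0 0.0235"}}

```text
clock: 0.93
eef_pos: [0.4168, 0.2447, 0.2612]
tool_rot: [-0.001, 1.0, -0.0, -0.0]
ft_force: [0.2, 1.0, 0.1]
grip_width: 0.0854
grasp_force: 0.0
```

Run:
```python
from h import *
o=get_obs(); print(o["eef_pos"],o["tool_rot"],o["clock"])
c=camera("wrist"); print(np.round(c["T_tool_cam"],3),np.round(c["camera_matrix"],1))
f,rz,K,W=cam("wrist"); np.savez("w1",f=f,rz=rz,K=K,W=W); save("w1",f)
for u,v in[(0,0),(559,0),(0,419),(559,419)]: print(onplane(K,W,u,v,0.06).round(3))
```

```text
[0.41678083 0.24473711 0.26115343] [-1.12287046e-03  9.99999315e-01 -1.22266508e-04 -3.05319362e-04] 0.9333
[[ 0.001 -0.954 -0.3    0.076]
 [ 1.     0.001 -0.     0.   ]
 [ 0.001 -0.3    0.954 -0.143]
 [ 0.     0.     0.     1.   ]] [[298.3   0.  276. ]
 [  0.  298.3 210.9]
 [  0.    0.    1. ]]
[ 0.236 -0.033  0.06 ]
[0.238 0.52  0.06 ]
[ 0.797 -0.193  0.06 ]
[0.795 0.679 0.06 ]
```

View pics/w1.png

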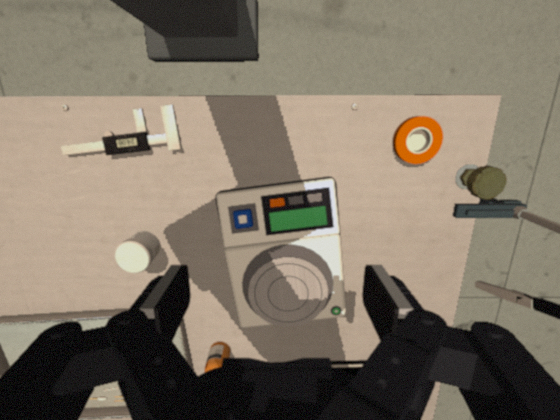

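The view shows the pan centre at about (289,293), the blue key at (243,219) and the jar lid at about (133,253). All are clear of the fingers. Next I take a second view from over the jar.

Request:
{"method": "send_rows", "body": {"steps": "1 0.003 -0.037 0 0 0 0;1 0.003 -0.037 0 0 0 0;1 0.003 -0.037 0 0 0 0;1 0.003 -0.037 0 0 0 0;1 0.003 -0.037 0 0 0 0"}}

```text
clock: 1.45
eef_pos: [0.43, 0.0605, 0.2609]
tool_rot: [-0.001, 1.0, 0.0, -0.0]
ft_force: [-0.2, 0.1, 0.3]
grip_width: 0.085
grasp_force: 0.0
```

```bash
cat >> h.py <<'E'
def blobs(m,amin=60):
    n,l,s,c=cv2.connectedComponentsWithStats(m.astype(np.uint8)); return [(l==i,s[i],c[i]) for i in range(1,n) if s[i][4]>amin]
def tri(vs):
    A=np.zeros((3,3));b=np.zeros(3)
    L=[]
    for K,W,u,v in vs:
        o,d=ray(K,W,u,v); d=d/np.linalg.norm(d); M=np.eye(3)-np.outer(d,d); A+=M;b+=M@o; L.append((o,M))
    p=np.linalg.solve(A,b); return p,[np.linalg.norm(M@(p-o)) for o,M in L]
def load(n):
    d=np.load(n+".npz"); return d["f"],d["rz"],d["K"],d["W"]
E
python3 - <<'E'
from h import *
o=get_obs(); print(o["eef_pos"],o["clock"])
f,rz,K,W=cam("wrist"); np.savez("w2",f=f,rz=rz,K=K,W=W); save("w2",f)
for n in("w1","w2"):
    f,rz,K,W=load(n); P=cloud(rz,K,W); h=cv2.cvtColor(f,cv2.COLOR_RGB2HSV).astype(int)
    print(n,"bench z",np.median(P[(abs(P[...,0]-.45)<.04)&(abs(P[...,1]-.1)<.03)][:,2]).round(4))
    m=(h[...,0]>105)&(h[...,0]<130)&(h[...,1]>110)&(h[...,2]>50)
    for b,s,c in blobs(m):
        hull=cv2.convexHull(np.argwhere(b)[:,::-1].astype(np.int32)); print(" blue",s,cv2.minAreaRect(hull)[0],np.median(P[b],0).round(4))
    # heights: pan disc, jar lid
    for nm,lo,hi,c0 in(("pan",.060,.078,(.561,.254)),("jar",.038,.056,(.523,.046))):
        m=(P[...,2]>lo)&(P[...,2]<hi)&(np.hypot(P[...,0]-c0[0],P[...,1]-c0[1])<.07)
        bs=blobs(m,100)
        if not bs: continue
        b=max(bs,key=lambda t:t[1][4])[0]; q=P[b]
        zt=np.median(q[:,2]); t=q[q[:,2]>zt-.004]
        (x,y),r=cv2.minEnclosingCircle(t[:,:2].astype(np.float32)); e=cv2.fitEllipse(cv2.convexHull(np.argwhere(b)[:,::-1].astype(np.int32)))
        print(" ",nm,"zt",zt.round(4),"circ",round(x,4),round(y,4),round(r,4),"mean",t.mean(0).round(4),"ell",np.round(e[0],1),np.round(e[1],1),"onplane",onplane(K,W,*e[0],zt).round(4))
E
```

```text
[0.42999475 0.06046725 0.26089565] 1.45
w1 bench z 0.0006
 blue [233 209  20  20 221] (242.6307830810547, 218.5461883544922) [0.4691 0.1986 0.0463]
  pan zt 0.0687 circ 0.5645 0.2543 0.0528 mean [0.5623 0.2546 0.0687] ell [287.2 291.3] [69.7 79.7] onplane [0.5618 0.2546 0.0687]
  jar zt 0.0454 circ 0.5243 0.0472 0.0238 mean [0.5231 0.0483 0.0454] ell [132.5 255.4] [32.7 37.2] onplane [0.522  0.0493 0.0454]
w2 bench z 0.3345
 blue [373 205  20  19 238] (382.5, 214.0) [0.4696 0.1939 0.0459]
  pan zt 0.0686 circ 0.564 0.2544 0.0525 mean [0.5527 0.2627 0.0686] ell [430.8 283.2] [62.6 75.7] onplane [0.5551 0.2586 0.0686]
  jar zt 0.0453 circ 0.5244 0.0469 0.024 mean [0.5228 0.0469 0.0453] ell [265.4 251.2] [33.7 35.4] onplane [0.5221 0.047  0.0453]
```

View pics/w2.png

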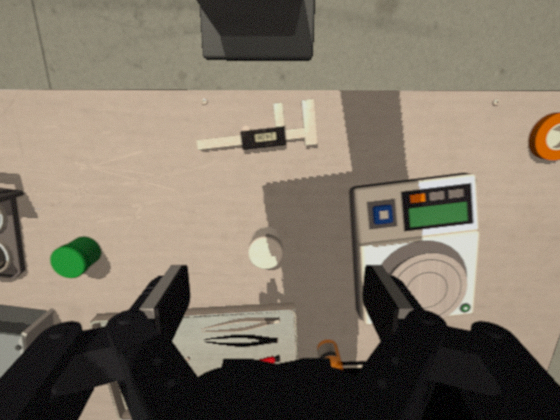

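The lid centre is about (265,251), with the green jar at (76,257). Both views put the jar top at z≈0.045, the pan at 0.0687 (radius 52 mm) and the key at 0.046, which agree with the text. I'll grasp the jar at (0.5235, 0.047).

Request:
{"method": "send_rows", "body": {"steps": "1 0.0187 -0.0027 -0.025 0 0 0;1 0.0187 -0.0027 -0.025 0 0 0;1 0.0187 -0.0027 -0.025 0 0 0;1 0.0187 -0.0027 -0.025 0 0 0;1 0.0187 -0.0027 -0.025 0 0 0"}}

```text
clock: 1.92
eef_pos: [0.5245, 0.0485, 0.1348]
tool_rot: [-0.001, 1.0, 0.0, -0.0]
ft_force: [0.6, 0.6, 0.2]
grip_width: 0.0853
grasp_force: 0.0
```

Request:
{"method": "send_rows", "body": {"steps": "1 0 0 -0.0242 0 0 0;1 0 0 -0.0242 0 0 0;1 0 0 -0.0242 0 0 0;1 0 0 -0.0242 0 0 0;1 0 0 -0.0242 0 0 0"}}

```text
clock: 2.33
eef_pos: [0.5236, 0.0489, 0.0138]
tool_rot: [-0.001, 1.0, 0.0, -0.001]
ft_force: [-0.1, -0.3, -0.1]
grip_width: 0.0856
grasp_force: 0.0
```

Request:
{"method": "send_rows", "body": {"steps": "1 0 0 0 0 0 0;1 0 0 0 0 0 0;-0.2 0 0 0 0 0 0;-0.5 0 0 0 0 0 0;-1 0 0 0 0 0 0"}}

```text
clock: 2.75
eef_pos: [0.5258, 0.0482, 0.0171]
tool_rot: [-0.001, 1.0, 0.0, 0.002]
ft_force: [-0.8, -0.7, 0.3]
grip_width: 0.0518
grasp_force: 0.0
```

Request:
{"method": "send_rows", "body": {"steps": "-1 0 0 0 0 0 0;-1 0 0 0 0 0 0;-1 0 0 0 0 0 0;-1 0 0 0 0 0 0;-1 0 0 0 0 0 0"}}

```text
clock: 3.17
eef_pos: [0.526, 0.0481, 0.0174]
tool_rot: [-0.001, 1.0, 0.0, 0.002]
ft_force: [-1.0, 0.4, 4.0]
grip_width: 0.0452
grasp_force: 60.5
```

Request:
{"method": "send_rows", "body": {"steps": "-1 0 0 0.01 0 0 0;-1 0 0 0.025 0 0 0;-1 0 0 0.035 0 0 0;-1 0 0 0.035 0 0 0;-1 0 0 0.035 0 0 0"}}

```text
clock: 3.58
eef_pos: [0.5237, 0.0478, 0.1576]
tool_rot: [-0.0, 1.0, 0.0, -0.0]
ft_force: [1.5, 0.8, -1.3]
grip_width: 0.045
grasp_force: 61.5
```

Run:
```python
from h import *
o=get_obs(); print({k:np.round(o[k],4) for k in("clock","eef_pos","tool_rot","ft_force","grip_width","grasp_force")})
f,rz,K,W=cam("wrist"); save("w3",f); np.savez("w3",f=f,rz=rz,K=K,W=W)
cv2.imwrite("pics/w3.png",cv2.resize(f[200:420,120:440],(640,440))[:,:,::-1])
P=cloud(rz,K,W);e=o["eef_pos"]
for (u,v) in[(276,200+r) for r in range(60,220,10)]: print(u,v,(P[v,u]-e).round(4))
```

```text
{'clock': np.float64(3.5833), 'eef_pos': array([0.5237, 0.0478, 0.1576]), 'tool_rot': array([-5.e-04,  1.e+00,  0.e+00, -1.e-04]), 'ft_force': array([ 1.5416,  0.7899, -1.2714]), 'grip_width': np.float64(0.045), 'grasp_force': np.float64(61.4942)}
276 260 [-0.0183  0.0002  0.0286]
276 270 [-0.0136  0.0002  0.0287]
276 280 [-0.0085  0.0002  0.0282]
276 290 [-0.0033  0.0003  0.028 ]
276 300 [0.0014 0.0003 0.0285]
276 310 [0.0065 0.0003 0.0287]
276 320 [0.0124 0.0003 0.028 ]
276 330 [0.0183 0.0003 0.0275]
276 340 [ 0.1743  0.0006 -0.1464]
276 350 [ 0.1969  0.0006 -0.1552]
276 360 [ 0.2051  0.0006 -0.1479]
276 370 [-0.0104  0.0003  0.0786]
276 380 [-0.0104  0.0003  0.0818]
276 390 [-0.0109  0.0003  0.0853]
276 400 [-0.0103  0.0003  0.0876]
276 410 [-0.0115  0.0003  0.0911]
```

View pics/w3.png

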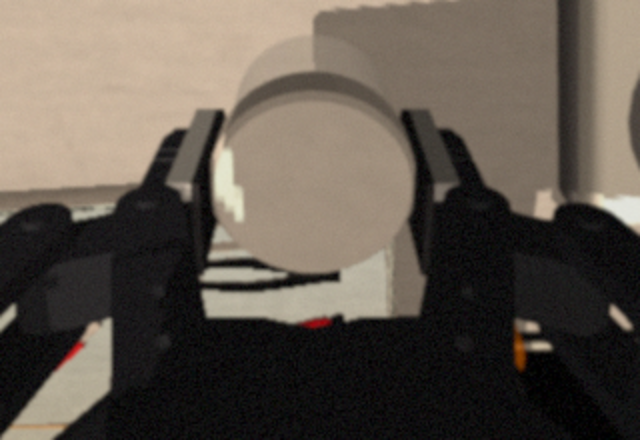

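The jar hangs upright and centred between the pads, its lid 28 mm above the TCP, so its base is 16.7 mm below. Next I carry it over the pan.

Request:
{"method": "send_rows", "body": {"steps": "-1 0.006 0.02 0 0 0 0;-1 0.007 0.036 -0.002 0 0 0;-1 0.007 0.036 -0.005 0 0 0;-1 0.007 0.036 -0.006 0 0 0;-1 0.007 0.036 -0.007 0 0 0"}}

```text
clock: 4.05
eef_pos: [0.5587, 0.2133, 0.1364]
tool_rot: [-0.0, 1.0, 0.0, 0.001]
ft_force: [1.2, -0.8, -0.8]
grip_width: 0.0451
grasp_force: 61.6
```

Request:
{"method": "send_rows", "body": {"steps": "-1 0.005 0.03 -0.007 0 0 0;-1 0.0007 0.0126 -0.005 0 0 0;-1 0 0 0 0 0 0;-1 0 0 0 0 0 0;-1 0 0 0 0 0 0"}}

```text
clock: 4.47
eef_pos: [0.5638, 0.2534, 0.1237]
tool_rot: [-0.0, 1.0, -0.0, -0.0]
ft_force: [0.4, -1.4, -1.0]
grip_width: 0.0452
grasp_force: 61.7
```

Run:
```python
from h import *
o=get_obs(); print({k:np.round(o[k],4) for k in("clock","eef_pos","tool_rot","ft_force")})
f,rz,K,W=cam("wrist"); P=cloud(rz,K,W)
q=P[(P[...,2]>.060)&(P[...,2]<.078)&(np.hypot(P[...,0]-.561,P[...,1]-.254)<.07)]
print(len(q),np.median(q[:,2]),cv2.minEnclosingCircle(q[:,:2].astype(np.float32)))
e=o["eef_pos"]; t=P[(np.hypot(*(P[...,:2]-e[:2]).transpose(2,0,1))<.03)&(abs(P[...,2]-e[2]-.028)<.004)]
print(len(t),cv2.minEnclosingCircle(t[:,:2].astype(np.float32)),t.mean(0)-e)
```

```text
{'clock': np.float64(4.4667), 'eef_pos': array([0.5638, 0.2534, 0.1237]), 'tool_rot': array([-2.e-04,  1.e+00, -4.e-04, -1.e-04]), 'ft_force': array([ 0.3645, -1.3753, -1.0021])}
9577 0.06877474570715494 ((0.5646216869354248, 0.25476983189582825), 0.0520021878182888)
8032 ((0.5580806136131287, 0.2533106505870819), 0.028489064425230026) [-3.56917462e-03  3.81858774e-05  2.79650801e-02]
```

Request:
{"method": "send_rows", "body": {"steps": "-1 0.0007 0.001 -0.012 0 0 0;-1 0 0 -0.012 0 0 0;-1 0 0 -0.007 0 0 0;-1 0 0 -0.004 0 0 0;-1 0 0 -0.002 0 0 0"}}

```text
clock: 4.93
eef_pos: [0.5646, 0.2544, 0.086]
tool_rot: [0.0, 1.0, -0.0, -0.0]
ft_force: [0.7, -0.8, -1.1]
grip_width: 0.0455
grasp_force: 61.7
```

Request:
{"method": "send_rows", "body": {"steps": "-1 0 0 -0.001 0 0 0;-1 0 0 -0.0005 0 0 0;-1 0 0 0 0 0 0;-1 0 0 0 0 0 0;-1 0 0 0 0 0 0"}}

```text
clock: 5.35
eef_pos: [0.5651, 0.2557, 0.0853]
tool_rot: [-0.001, 1.0, 0.0, 0.0]
ft_force: [-0.7, -0.6, -0.5]
grip_width: 0.0449
grasp_force: 61.7
```

Request:
{"method": "send_rows", "body": {"steps": "-1 0 0 -0.001 0 0 0;-1 0 0 0 0 0 0;-1 0 0 0 0 0 0;0.2 0 0 0 0 0 0;0.4 0 0 0 0 0 0"}}

```text
clock: 5.77
eef_pos: [0.5648, 0.2556, 0.084]
tool_rot: [-0.001, 1.0, 0.0, 0.0]
ft_force: [0.0, 0.8, -0.5]
grip_width: 0.0597
grasp_force: 0.0
```

Request:
{"method": "send_rows", "body": {"steps": "1 0 0 0 0 0 0;1 0 0 0 0 0 0;1 0 0 0 0 0 0;1 0 0 0 0 0 0;1 0 0 0 0 0 0"}}

```text
clock: 6.18
eef_pos: [0.5647, 0.2555, 0.0838]
tool_rot: [-0.001, 1.0, 0.0, 0.0]
ft_force: [-0.8, 0.5, 0.1]
grip_width: 0.0855
grasp_force: 0.0
```

Request:
{"method": "send_rows", "body": {"steps": "1 0 0 0.015 0 0 0;1 0 0 0.025 0 0 0;1 0 0 0.025 0 0 0;1 -0.01 0 0.02 0 0 0;1 -0.02 0 0.01 0 0 0"}}

```text
clock: 6.6
eef_pos: [0.5375, 0.2561, 0.1819]
tool_rot: [0.0, 1.0, 0.001, 0.003]
ft_force: [0.0, 0.1, 0.8]
grip_width: 0.0855
grasp_force: 0.0
```

Run:
```python
from h import *
o=get_obs(); print({k:np.round(o[k],4) for k in("clock","eef_pos","tool_rot","ft_force")})
f,rz,K,W=cam("wrist"); save("w4",f); P=cloud(rz,K,W)
m=np.hypot(P[...,0]-.564,P[...,1]-.2545)<.08
for lo,hi in((.055,.078),(.1,.125)):
    q=P[m&(P[...,2]>lo)&(P[...,2]<hi)]; print(len(q),np.median(q[:,2]),cv2.minEnclosingCircle(q[:,:2].astype(np.float32)),q.mean(0))
h=cv2.cvtColor(f,cv2.COLOR_RGB2HSV).astype(int)
for b,s,c in blobs((h[...,0]>105)&(h[...,0]<130)&(h[...,1]>110)&(h[...,2]>50)):
    u,v=cv2.minAreaRect(np.argwhere(b)[:,::-1].astype(np.int32))[0]; print("blue",s,u,v,onplane(K,W,u,v,.045))
for n in("w1","w2"):
    f,rz,K,W=load(n); u,v=dict(w1=(242.6,218.5),w2=(382.5,214))[n]; print(onplane(K,W,u,v,.045))
```

```text
{'clock': np.float64(6.6), 'eef_pos': array([0.5375, 0.2561, 0.1819]), 'tool_rot': array([1.0e-04, 1.0e+00, 1.2e-03, 3.0e-03]), 'ft_force': array([0.0324, 0.0718, 0.8159])}
6041 0.06652051757333655 ((0.5646100640296936, 0.2545950710773468), 0.052078258246183395) [0.55372174 0.2542645  0.06665482]
2692 0.11120160084735005 ((0.5637843608856201, 0.2551742494106293), 0.02410835772752762) [0.56105871 0.25552575 0.11074327]
blue [197 113  28  28 498] 210.5999755859375 126.69999694824219 [0.47049056 0.19751849 0.045     ]
[0.47039666 0.1975807  0.045     ]
[0.47016631 0.19562423 0.045     ]
```

View pics/w4.png

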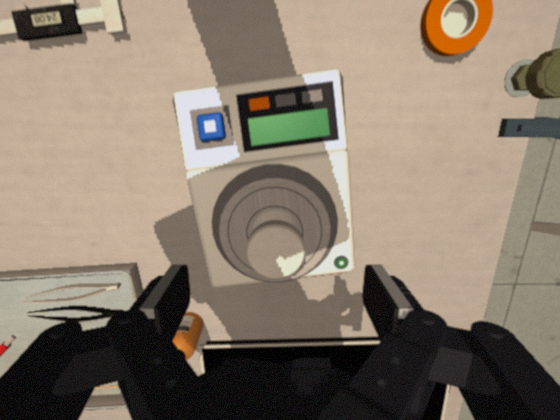

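The jar stands upright in the engraved ring, about 1 mm off centre, and the pan has sunk 2.2 mm. The key is at (210,127), which is (0.4704, 0.197). I'll press it with the fingers shut and the tool tilted 0.2 rad.

Request:
{"method": "send_rows", "body": {"steps": "-1 -0.0135 -0.0116 0 0 -0.04 0;-1 -0.0135 -0.0116 -0.01 0 -0.04 0;-1 -0.0135 -0.0116 -0.015 0 -0.04 0;-1 -0.0135 -0.0116 -0.015 0 -0.04 0;-1 -0.0135 -0.0116 -0.02 0 -0.04 0"}}

```text
clock: 7.07
eef_pos: [0.4673, 0.1973, 0.1194]
tool_rot: [-0.001, 0.995, 0.001, 0.102]
ft_force: [-0.1, 0.1, 0.3]
grip_width: 0.0256
grasp_force: 0.0
```

Request:
{"method": "send_rows", "body": {"steps": "-1 0 0 -0.02 0 0 0;-1 0 0 -0.02 0 0 0;-1 0 0 -0.01 0 0 0;-1 0 0 0 0 0 0;-1 0 0 0 0 0 0"}}

```text
clock: 7.48
eef_pos: [0.4668, 0.1973, 0.0685]
tool_rot: [-0.001, 0.995, -0.0, 0.099]
ft_force: [0.8, -0.4, -0.4]
grip_width: 0.0002
grasp_force: 0.0
```

Request:
{"method": "send_rows", "body": {"steps": "-1 0.002 0 -0.01 0 0 0;-1 0.001 0 -0.006 0 0 0;-1 0.001 0 -0.004 0 0 0;-1 0 0 -0.003 0 0 0;-1 0 0 0 0 0 0"}}

```text
clock: 7.9
eef_pos: [0.4717, 0.1977, 0.0459]
tool_rot: [-0.001, 0.995, 0.0, 0.1]
ft_force: [0.2, -0.4, 1.5]
grip_width: 0.0001
grasp_force: 0.7
```

Request:
{"method": "send_rows", "body": {"steps": "-1 0.0002 0 -0.001 0 0 0;-1 0.0002 0 -0.001 0 0 0;-1 0.0002 0 -0.001 0 0 0;-1 0 0 0 0 0 0;-1 0 0 0 0 0 0"}}

```text
clock: 8.32
eef_pos: [0.4722, 0.1977, 0.0432]
tool_rot: [-0.001, 0.995, 0.0, 0.1]
ft_force: [-0.8, -0.4, 3.7]
grip_width: -0.0002
grasp_force: 1.7
```

Request:
{"method": "send_rows", "body": {"steps": "-1 0.0002 0 -0.001 0 0 0;-1 0.0002 0 -0.001 0 0 0;-1 0 0 -0.0005 0 0 0;-1 0 0 0 0 0 0;-1 0 0 0 0 0 0"}}

```text
clock: 8.73
eef_pos: [0.4725, 0.1978, 0.0424]
tool_rot: [-0.001, 0.995, 0.0, 0.101]
ft_force: [-7.8, -1.8, 19.1]
grip_width: -0.0
grasp_force: 10.4
```

The key bottomed: the force rose to about 3.7 N at around 4 mm of travel, then jumped to 19 N at the stop. Now I go back for the jar.

Request:
{"method": "send_rows", "body": {"steps": "-1 -0.002 0 0.02 0 0 0;-1 0 0 0.03 0 0.05 0;-1 0 0 0.04 0 0.05 0;-1 0 0 0.04 0 0.05 0;1 0 0 0 0 0.05 0"}}

```text
clock: 9.15
eef_pos: [0.4744, 0.1994, 0.1788]
tool_rot: [-0.001, 1.0, 0.003, 0.005]
ft_force: [1.3, 1.1, 0.5]
grip_width: 0.0108
grasp_force: 0.0
```

Request:
{"method": "send_rows", "body": {"steps": "1 0.0189 0.0116 0 0 0 0;1 0.0189 0.0116 0 0 0 0;1 0.0189 0.0116 0 0 0 0;1 0.0189 0.0116 0 0 0 0;1 0.0189 0.0116 0 0 0 0"}}

```text
clock: 9.57
eef_pos: [0.5651, 0.2557, 0.1695]
tool_rot: [-0.001, 1.0, -0.0, -0.001]
ft_force: [-0.4, -0.1, 0.6]
grip_width: 0.0723
grasp_force: 0.0
```

Request:
{"method": "send_rows", "body": {"steps": "1 0 0 0 0 0 0;1 0 0 0 0 0 0;1 0 0 0 0 0 0;1 0 0 0 0 0 0;1 0 0 0 0 0 0"}}

```text
clock: 9.98
eef_pos: [0.5639, 0.255, 0.1704]
tool_rot: [-0.0, 1.0, -0.0, -0.0]
ft_force: [0.3, 0.4, -0.6]
grip_width: 0.0855
grasp_force: 0.0
```

Descend to the same grip height as the release (TCP 0.084), then close.

Request:
{"method": "send_rows", "body": {"steps": "1 0 0 -0.025 0 0 0;1 0 0 -0.025 0 0 0;1 0 0 -0.02 0 0 0;1 0 0 -0.012 0 0 0;1 0 0 -0.005 0 0 0"}}

```text
clock: 10.4
eef_pos: [0.5627, 0.2544, 0.0812]
tool_rot: [-0.001, 1.0, -0.001, -0.002]
ft_force: [-0.6, 0.2, -0.1]
grip_width: 0.0856
grasp_force: 0.0
```

Request:
{"method": "send_rows", "body": {"steps": "1 0 0 0 0 0 0;1 0 0 0 0 0 0;-0.2 0 0 0 0 0 0;-0.5 0 0 0 0 0 0;-1 0 0 0 0 0 0"}}

```text
clock: 10.82
eef_pos: [0.5654, 0.2558, 0.0845]
tool_rot: [-0.001, 1.0, 0.0, 0.001]
ft_force: [-0.6, -0.4, -0.3]
grip_width: 0.0517
grasp_force: 0.0
```

Request:
{"method": "send_rows", "body": {"steps": "-1 0 0 0 0 0 0;-1 0 0 0 0 0 0;-1 0 0 0 0 0 0;-1 0 0 0 0 0 0;-1 0 0 0 0 0 0"}}

```text
clock: 11.23
eef_pos: [0.5651, 0.2557, 0.0835]
tool_rot: [-0.001, 1.0, 0.0, 0.0]
ft_force: [1.4, -0.1, 0.8]
grip_width: 0.0454
grasp_force: 61.0
```

Request:
{"method": "send_rows", "body": {"steps": "-1 0 0 0.01 0 0 0;-1 0 0 0.025 0 0 0;-1 0 0 0.035 0 0 0;-1 0 0 0.035 0 0 0;-1 0 0 0.035 0 0 0"}}

```text
clock: 11.65
eef_pos: [0.5637, 0.2551, 0.2246]
tool_rot: [-0.001, 1.0, -0.0, -0.001]
ft_force: [0.3, 0.8, -1.4]
grip_width: 0.0448
grasp_force: 61.5
```

Request:
{"method": "send_rows", "body": {"steps": "-1 -0.005 -0.02 0.002 0 0 0;-1 -0.009 -0.03 0.002 0 0 0;-1 -0.009 -0.03 0.002 0 0 0;-1 -0.009 -0.03 0.002 0 0 0;-1 -0.009 -0.03 0.002 0 0 0"}}

```text
clock: 12.07
eef_pos: [0.5224, 0.1143, 0.2335]
tool_rot: [-0.001, 1.0, -0.0, -0.001]
ft_force: [0.7, -0.5, -1.6]
grip_width: 0.045
grasp_force: 61.5
```

Request:
{"method": "send_rows", "body": {"steps": "-1 -0.009 -0.03 0.002 0 0 0;-1 -0.009 -0.03 0.002 0 0 0;-1 -0.009 -0.03 0.002 0 0 0;-1 -0.009 -0.03 0.002 0 0 0;-1 -0.009 -0.03 0.002 0 0 0"}}

```text
clock: 12.48
eef_pos: [0.4774, -0.0357, 0.2437]
tool_rot: [-0.001, 1.0, 0.0, -0.0]
ft_force: [1.1, -0.1, -0.9]
grip_width: 0.0449
grasp_force: 61.5
```

Request:
{"method": "send_rows", "body": {"steps": "-1 -0.009 -0.03 0.002 0 0 0;-1 -0.009 -0.03 0.002 0 0 0;-1 -0.009 -0.03 0.002 0 0 0;-1 -0.009 -0.03 0.002 0 0 0;-1 0 -0.02 0.002 0 0 0"}}

```text
clock: 12.9
eef_pos: [0.4403, -0.1765, 0.2538]
tool_rot: [0.0, 1.0, -0.0, -0.001]
ft_force: [0.3, -0.1, -0.8]
grip_width: 0.0452
grasp_force: 61.6
```

Run:
```python
from h import *
o=get_obs(); print({k:np.round(o[k],4) for k in("clock","eef_pos","tool_rot","ft_force","joint_pos")})
f,rz,K,W=cam("wrist"); save("w5",f); np.savez("w5",f=f,rz=rz,K=K,W=W)
```

```text
{'clock': np.float64(12.9), 'eef_pos': array([ 0.4403, -0.1765,  0.2538]), 'tool_rot': array([ 5.e-04,  1.e+00, -1.e-04, -9.e-04]), 'ft_force': array([ 0.2731, -0.0903, -0.7512]), 'joint_pos': array([-3.8050e-01,  1.8210e-01, -1.0600e-02,  1.3797e+00, -9.0000e-04,
       -3.7950e-01])}
```

View pics/w5.png

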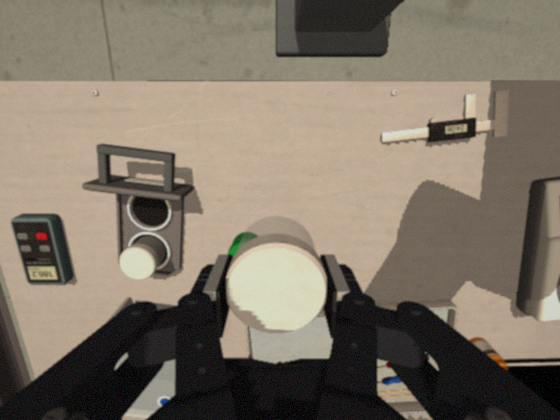

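Free pocket ring is at about (150,212), the stored jar's lid at (138,262), the panel's top edge runs (83,186) to (192,192), and the bar runs (98,148) to (174,155). Now a second view from closer.

Request:
{"method": "send_rows", "body": {"steps": "-1 0.008 -0.013 0 0 0 0;-1 0.008 -0.013 0 0 0 0;-1 0.008 -0.013 0 0 0 0;-1 0.008 -0.013 0 0 0 0;-1 0.008 -0.012 0 0 0 0"}}

```text
clock: 13.37
eef_pos: [0.4826, -0.2388, 0.2534]
tool_rot: [-0.0, 1.0, 0.0, -0.001]
ft_force: [0.0, -0.1, -1.4]
grip_width: 0.0453
grasp_force: 61.7
```

```bash
cat > tray.py <<'E'
from h import *
def fitrect(q): 
    r=cv2.minAreaRect(q[:,:2].astype(np.float32)); return np.round(r[0],4),np.round(r[1],4),round(r[2],2)
def ana(f,rz,K,W,mx=None):
    P=cloud(rz,K,W); near=(P[...,0]>.37)&(P[...,0]<.62)&(P[...,1]<-.27)&(P[...,1]>-.43)
    for nm,lo,hi,x0,x1 in(("panel",.056,.066,.42,.47),("bar",.048,.058,.37,.418)):
        q=P[near&(P[...,2]>lo)&(P[...,2]<hi)&(P[...,0]>x0)&(P[...,0]<x1)]
        if len(q)>30: print(nm,len(q),np.median(q[:,2]).round(4),*fitrect(q))
    q=P[near&(P[...,2]>.040)&(P[...,2]<.058)&(P[...,0]>.5)]
    if len(q)>50: print("stored",len(q),np.median(q[:,2]).round(4),cv2.minEnclosingCircle(q[:,:2].astype(np.float32)))
    h=cv2.cvtColor(f,cv2.COLOR_RGB2HSV).astype(int)
    m=near&(h[...,2]>120)&(h[...,1]<45)&(P[...,2]>0.004)&(P[...,2]<.02)&(P[...,0]<.53)&(P[...,0]>.44)
    bs=blobs(m,40)
    for b,s,c in bs:
        pts=cv2.convexHull(np.argwhere(b)[:,::-1].astype(np.int32))[:,0]; w=np.array([onplane(K,W,u,v,.011) for u,v in pts])
        q=P[b];print("rim",s,np.median(q[:,2]).round(4),cv2.minEnclosingCircle(q[:,:2].astype(np.float32)),"hull",cv2.minEnclosingCircle(w[:,:2].astype(np.float32)))
    q=P[(P[...,0]>.6)&(P[...,1]<-.28)&(P[...,1]>-.46)&(P[...,2]>.052)&(P[...,2]<.068)]
    if len(q)>50: print("roof",len(q),np.median(q[:,2]).round(4),*fitrect(q),q.min(0))
E
python3 - <<'E'
from tray import *
o=get_obs(); print({k:np.round(o[k],4) for k in("clock","eef_pos")})
v=cam("wrist"); np.savez("w6",f=v[0],rz=v[1],K=v[2],W=v[3])
for n in("w5","w6","top"): print(n); ana(*load(n))
E
```

```text
{'clock': np.float64(13.3667), 'eef_pos': array([ 0.4826, -0.2388,  0.2534])}
w5
panel 744 0.061 [ 0.4467 -0.3436] [0.1138 0.0098] 82.65
bar 888 0.0531 [ 0.4065 -0.3385] [0.0872 0.025 ] 88.35
stored 1042 0.0493 ((0.5435250401496887, -0.35661181807518005), 0.02409502863883972)
rim [125 203  47  39 412] 0.0107 ((0.5058372020721436, -0.35267290472984314), 0.0405130498111248) hull ((0.5037274360656738, -0.351998895406723), 0.038826096802949905)
roof 1472 0.0617 [ 0.7104 -0.3623] [0.0876 0.1698] 89.75 [ 0.62526861 -0.40647063  0.05480572]
w6
panel 812 0.061 [ 0.4468 -0.3438] [0.1128 0.0094] 82.53
bar 939 0.0531 [ 0.4054 -0.3387] [0.0865 0.0242] 89.28
stored 1113 0.0494 ((0.5440461039543152, -0.3564600348472595), 0.023814033716917038)
rim [168 172  48  41 431] 0.0107 ((0.5059041976928711, -0.35173681378364563), 0.03996890038251877) hull ((0.5048643350601196, -0.3517031967639923), 0.0391826257109642)
roof 1392 0.0615 [ 0.7135 -0.3586] [0.1145 0.1657] 82.7 [ 0.62470289 -0.42563663  0.05202959]
top
panel 116 0.0615 [ 0.4332 -0.3438] [0.1131 0.034 ] 83.06
bar 116 0.0531 [ 0.4048 -0.3405] [0.0874 0.0243] 88.4
stored 189 0.0494 ((0.5435607433319092, -0.3561106026172638), 0.02381035126745701)
rim [383 215  18  18  42] 0.0106 ((0.5056361556053162, -0.35713067650794983), 0.03558516874909401) hull ((0.5055477619171143, -0.35698166489601135), 0.035619623959064484)
roof 1999 0.0615 [ 0.9265 -0.3624] [0.6056 0.1596] 0.48 [ 0.62396267 -0.44232159  0.05200116]
```

The panel gives a tray yaw of -0.129 rad, and the free pocket comes out at (0.4828, -0.3485), from the panel and the stored jar, which agree within 1 mm. I approach above it, turned to the tray's axes.

Request:
{"method": "send_rows", "body": {"steps": "-1 0.0002 -0.022 -0.028 0 0 -0.0258;-1 0.0002 -0.022 -0.028 0 0 -0.0258;-1 0.0002 -0.022 -0.028 0 0 -0.0258;-1 0.0002 -0.022 -0.028 0 0 -0.0258;-1 0.0002 -0.0217 -0.028 0 0 -0.0258"}}

```text
clock: 13.83
eef_pos: [0.4833, -0.3483, 0.1123]
tool_rot: [0.064, 0.998, 0.0, -0.0]
ft_force: [0.9, 0.1, -1.6]
grip_width: 0.0449
grasp_force: 61.8
```

Request:
{"method": "send_rows", "body": {"steps": "-1 0 0 0 0 0 0;-1 0 0 0 0 0 0;-1 0 0 0 0 0 0;-1 0 0 0 0 0 0;-1 0 0 0 0 0 0"}}

```text
clock: 14.25
eef_pos: [0.4849, -0.3478, 0.1154]
tool_rot: [0.063, 0.998, -0.001, 0.001]
ft_force: [0.1, -0.4, -0.6]
grip_width: 0.0448
grasp_force: 61.8
```

Run:
```python
from tray import *
o=get_obs(); e=o["eef_pos"]; print({k:np.round(o[k],4) for k in("clock","eef_pos","tool_rot","ft_force")})
v=cam("wrist"); save("w7",v[0]); ana(*v); f,rz,K,W=v; P=cloud(rz,K,W)
t=P[(np.hypot(*(P[...,:2]-e[:2]).transpose(2,0,1))<.027)&(abs(P[...,2]-e[2]-.028)<.0025)]
print("lid",np.median(t[:,2])-e[2],t[:,:2].min(0)-e[:2],t[:,:2].max(0)-e[:2])
```

```text
{'clock': np.float64(14.25), 'eef_pos': array([ 0.4849, -0.3478,  0.1154]), 'tool_rot': array([ 6.32e-02,  9.98e-01, -8.00e-04,  1.40e-03]), 'ft_force': array([ 0.1121, -0.3706, -0.569 ])}
panel 2167 0.061 [ 0.4464 -0.3442] [0.113  0.0093] 82.85
bar 2646 0.0532 [ 0.4101 -0.3391] [0.0862 0.0253] 83.01
rim [239 201  13  27 134] 0.0107 ((0.48761868476867676, -0.3761135935783386), 0.01329426933079958) hull ((0.48646122217178345, -0.3756170868873596), 0.012092607095837593)
rim [300 201  11  25 131] 0.0108 ((0.49331849813461304, -0.322984904050827), 0.012488679960370064) hull ((0.49207985401153564, -0.32314392924308777), 0.011346371844410896)
lid 0.026478872235360634 [-0.02486167 -0.02364385] [0.02116334 0.02586118]
```

Request:
{"method": "send_rows", "body": {"steps": "-1 0 -0.0018 -0.025 0 0 0;-1 0 0 -0.025 0 0 0;-1 0 0 -0.02 0 0 0;-1 0 0 -0.012 0 0 0;-1 0 0 -0.006 0 0 0"}}

```text
clock: 14.72
eef_pos: [0.4831, -0.3488, 0.0242]
tool_rot: [0.063, 0.998, 0.001, -0.001]
ft_force: [0.3, 0.4, -2.1]
grip_width: 0.045
grasp_force: 61.8
```

Request:
{"method": "send_rows", "body": {"steps": "-1 0 0 -0.002 0 0 0;-1 0 0 -0.001 0 0 0;-1 0 0 0 0 0 0;-1 0 0 0 0 0 0;-1 0 0 0 0 0 0"}}

```text
clock: 15.13
eef_pos: [0.4845, -0.3505, 0.0234]
tool_rot: [0.064, 0.998, -0.001, 0.001]
ft_force: [-0.2, 0.3, -0.9]
grip_width: 0.0449
grasp_force: 62.0
```

Request:
{"method": "send_rows", "body": {"steps": "-1 0 0.0005 -0.001 0 0 0;-1 0 0 0 0 0 0;-1 0 0 -0.0005 0 0 0;-1 0 0 0 0 0 0;-1 0 0 0 0 0 0"}}

```text
clock: 15.55
eef_pos: [0.4845, -0.3505, 0.023]
tool_rot: [0.064, 0.998, -0.001, 0.001]
ft_force: [-1.8, 0.9, 8.2]
grip_width: 0.0453
grasp_force: 62.6
```

Request:
{"method": "send_rows", "body": {"steps": "-1 0 0 -0.0007 0 0 0;-1 0 0 0 0 0 0;-1 0 0 0 0 0 0;-1 0 0 0 0 0 0;-1 0 0 0 0 0 0"}}

```text
clock: 15.97
eef_pos: [0.4846, -0.3505, 0.023]
tool_rot: [0.064, 0.998, -0.001, 0.001]
ft_force: [-3.4, 1.4, 12.1]
grip_width: 0.0451
grasp_force: 62.9
```

Contact came at the expected height for the pocket floor. Release, rise, and look.

Request:
{"method": "send_rows", "body": {"steps": "-1 0 0 0.001 0 0 0;0.2 0 0 0 0 0 0;0.4 0 0 0 0 0 0;1 0 0 0 0 0 0;1 0 0 0 0 0 0"}}

```text
clock: 16.38
eef_pos: [0.4837, -0.3494, 0.0208]
tool_rot: [0.064, 0.998, 0.0, -0.0]
ft_force: [0.3, -0.3, -0.1]
grip_width: 0.0811
grasp_force: 0.0
```

Request:
{"method": "send_rows", "body": {"steps": "1 0 0 0 0 0 0;1 0 0 0 0 0 0;1 0 0 0 0 0 0;1 0 0 0.01 0 0 0;1 0 0 0.025 0 0 0"}}

```text
clock: 16.8
eef_pos: [0.4811, -0.3476, 0.0532]
tool_rot: [0.064, 0.998, 0.002, -0.003]
ft_force: [-0.5, 0.6, -0.2]
grip_width: 0.0853
grasp_force: 0.0
```

Request:
{"method": "send_rows", "body": {"steps": "1 0 0 0.035 0 0 0;1 -0.02 0 0.035 0 0 0;1 -0.02 0 0.035 0 0 0;1 -0.02 0 0.03 0 0 0;1 -0.02 0 0.02 0 0 0"}}

```text
clock: 17.22
eef_pos: [0.4039, -0.3502, 0.2156]
tool_rot: [0.064, 0.998, -0.002, 0.002]
ft_force: [0.1, -1.2, -0.3]
grip_width: 0.0857
grasp_force: 0.0
```

Run:
```python
from tray import *
o=get_obs(); e=o["eef_pos"]; print({k:np.round(o[k],4) for k in("clock","eef_pos","tool_rot","ft_force","joint_pos")})
v=cam("wrist"); f,rz,K,W=v; np.savez("w8",f=f,rz=rz,K=K,W=W); save("w8",f); ana(*v); P=cloud(rz,K,W)
for x,y in((.4828,-.3487),(.5438,-.3565)):
    m=(np.hypot(P[...,0]-x,P[...,1]-y)<.032)&(P[...,2]>.046)&(P[...,2]<.054); t=P[m]
    print("lid",len(t),np.median(t[:,2]),cv2.minEnclosingCircle(t[:,:2].astype(np.float32)))
```

```text
{'clock': np.float64(17.2167), 'eef_pos': array([ 0.4039, -0.3502,  0.2156]), 'tool_rot': array([ 0.0636,  0.998 , -0.0017,  0.0022]), 'ft_force': array([ 0.0963, -1.17  , -0.2777]), 'joint_pos': array([-0.7142,  0.3117,  0.06  ,  1.3135, -0.    , -0.5869])}
panel 852 0.0609 [ 0.4463 -0.3445] [0.1128 0.01  ] 83.0
bar 998 0.053 [ 0.4099 -0.3392] [0.0861 0.0258] 83.04
stored 1194 0.0493 ((0.5322862863540649, -0.3526476323604584), 0.035741884261369705)
rim [261 240   5  14  41] 0.0106 ((0.4852282404899597, -0.37652820348739624), 0.010279924608767033) hull ((0.48328596353530884, -0.3754345774650574), 0.009156928397715092)
lid 1194 0.04946426340536983 ((0.48266053199768066, -0.3502153158187866), 0.02389427274465561)
lid 1021 0.04940884665679324 ((0.5438210964202881, -0.3563721776008606), 0.023808274418115616)
```

View pics/w8.png

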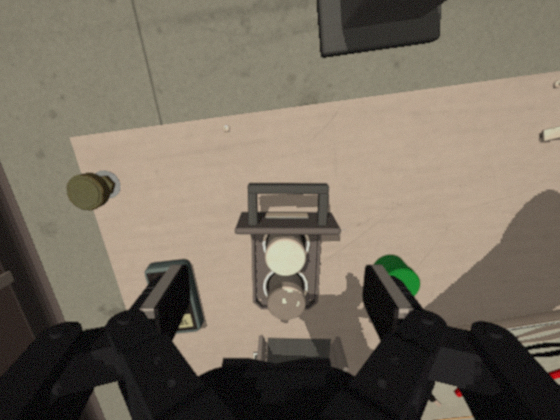

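The jar stands seated in the front pocket, its lid at (287,255) and 1.3 mm off centre, beside the stored jar at (287,298). The bar handle is at (288,187), and the box mouth lies just ahead at row 338. Next I measure the dry box.

Run:
```python
from tray import *
th=-0.127; A=np.array([[np.cos(th),np.sin(th)],[-np.sin(th),np.cos(th)]])
for n in("w5","w6","w8","top"):
    f,rz,K,W=load(n); P=cloud(rz,K,W)
    q=P[(P[...,0]>.6)&(P[...,0]<.80)&(P[...,1]<-.27)&(P[...,1]>-.44)&(P[...,2]>.045)&(P[...,2]<.07)]
    l=(q[:,:2]-[.515,-.353])@A.T   # axes of the tray, from tray origin
    print(n,len(l),"x",np.percentile(l[:,0],[0,1,99,100]).round(4))
    fr=[];
    for x in np.arange(.1,.27,.01):
        s=l[abs(l[:,0]-x)<.005]
        if len(s)>15: fr.append((x,s[:,1].min(),s[:,1].max()))
    fr=np.array(fr); print(fr.round(4).tolist())
    ed=[]
    for y in np.arange(-.06,.0601,.01):
        s=l[abs(l[:,1]-y)<.005]
        if len(s)>15: ed.append((y,s[:,0].min()))
    print(" front",np.round(ed,4).tolist())
```

```text
w5 1478 x [0.1153 0.1663 0.2791 0.2811]
[[0.17, -0.0204, 0.056], [0.18, -0.0251, 0.0565], [0.19, -0.0282, 0.0566], [0.2, 0.0256, 0.0569], [0.21, 0.0199, 0.0569], [0.22, 0.0145, 0.0575], [0.23, 0.0082, 0.0561], [0.24, 0.0025, 0.0506], [0.25, -0.0017, 0.0425], [0.26, -0.0077, 0.0358]]
 front [[-0.02, 0.169], [-0.01, 0.1625], [0.0, 0.2437], [0.01, 0.2234], [0.02, 0.2066], [0.03, 0.1879], [0.04, 0.1694], [0.05, 0.1665], [0.06, 0.1648]]
w6 1433 x [0.1145 0.1158 0.2791 0.2805]
[[0.12, -0.0376, 0.0708], [0.13, -0.03, 0.0768], [0.14, -0.024, 0.0768], [0.15, 0.0651, 0.0767], [0.16, 0.0642, 0.0765], [0.17, 0.0611, 0.0763], [0.18, 0.0614, 0.076], [0.19, 0.0635, 0.0759], [0.2, 0.0656, 0.0756], [0.22, -0.0133, 0.0005], [0.23, -0.0178, 0.0009], [0.24, -0.0245, 0.0008], [0.25, -0.0289, 0.0011], [0.26, -0.0359, 0.0015]]
 front [[-0.04, 0.1154], [-0.03, 0.1145], [-0.02, 0.1172], [-0.01, 0.118], [0.0, 0.1184], [0.06, 0.1597]]
w8 83 x [0.1147 0.1147 0.1273 0.1275]
[[0.12, -0.0349, 0.0806]]
 front []
top 2106 x [0.1141 0.1188 0.278  0.2823]
[[0.12, -0.0381, 0.0785], [0.13, -0.0338, 0.0764], [0.14, -0.0365, 0.0762], [0.15, -0.0357, 0.0756], [0.16, -0.0647, 0.0757], [0.17, -0.0649, 0.0762], [0.18, -0.0628, 0.0758], [0.19, -0.0623, 0.076], [0.2, -0.0616, 0.0743], [0.21, -0.0606, 0.0746], [0.22, -0.0594, 0.0746], [0.23, -0.0556, 0.0742], [0.24, -0.0553, 0.0745], [0.25, -0.0386, 0.0741], [0.26, -0.0382, 0.0736]]
 front [[-0.06, 0.1572], [-0.05, 0.1583], [-0.04, 0.1162], [-0.03, 0.1141], [-0.02, 0.1165], [-0.01, 0.1176], [0.0, 0.1183], [0.01, 0.1188], [0.02, 0.1186], [0.03, 0.1185], [0.04, 0.1184], [0.05, 0.1205], [0.06, 0.1189]]
```

The box axis yaw is about -0.146, with the mouth centre at about (0.6312, -0.347). The tray has to move about 25 mm left at the bar and turn -0.02 before it goes in. I turn the gripper to hold the bar, half open.

Request:
{"method": "send_rows", "body": {"steps": "-0.15 0 0 0 0 0 -0.1207;-0.15 0 0 0 0 0 -0.1207;-0.15 0 0 0 0 0 -0.1207;-0.15 0 0 0 0 0 -0.1207;-0.15 0 0 0 0 0 -0.1207"}}

```text
clock: 17.68
eef_pos: [0.4037, -0.3495, 0.2118]
tool_rot: [0.36, 0.933, -0.0, 0.0]
ft_force: [-0.0, -0.8, -0.2]
grip_width: 0.0361
grasp_force: 0.0
```

Request:
{"method": "send_rows", "body": {"steps": "-0.15 0 0.002 -0.01 0 0 -0.1207;-0.15 0 0.002 -0.01 0 0 -0.1207;-0.15 0 0.002 -0.01 0 0 -0.1207;-0.15 0 0.002 -0.01 0 0 -0.1207;-0.15 0 0.002 -0.01 0 0 -0.1207"}}

```text
clock: 18.1
eef_pos: [0.4038, -0.3394, 0.1612]
tool_rot: [0.621, 0.784, 0.0, 0.0]
ft_force: [0.9, 0.6, 0.3]
grip_width: 0.0364
grasp_force: 0.0
```

Request:
{"method": "send_rows", "body": {"steps": "-0.15 0 0 -0.01 0 0 -0.1207;-0.15 0 0 -0.01 0 0 -0.1207;-0.15 0 0 -0.01 0 0 -0.1207;-0.15 0 0 0 0 0 0;-0.15 0 0 0 0 0 0"}}

```text
clock: 18.52
eef_pos: [0.4035, -0.3392, 0.1311]
tool_rot: [0.749, 0.662, -0.0, -0.0]
ft_force: [-0.1, -0.2, 0.4]
grip_width: 0.0362
grasp_force: 0.0
```

Run:
```python
from tray import *
o=get_obs(); e=o["eef_pos"]; print({k:np.round(o[k],4) for k in("clock","eef_pos","tool_rot","ft_force","joint_pos","grip_width")}, R.from_quat(o["tool_rot"]).as_matrix()[:,1])
v=cam("wrist"); f,rz,K,W=v; np.savez("w9",f=f,rz=rz,K=K,W=W); ana(*v)
P=cloud(rz,K,W); l=(P-e)@R.from_quat(o["tool_rot"]).as_matrix()  # tool frame
s=l[(abs(l[...,0])<.03)&(abs(l[...,1])<.1)&(l[...,2]<.01)&(l[...,2]>-.09)]
for a in np.arange(-.08,.011,.01):
    t=s[(s[:,2]>=a)&(s[:,2]<a+.01)]
    if len(t): print("z",a.round(2),"y",t[:,1].min().round(3),t[:,1].max().round(3),len(t))
```

```text
{'clock': np.float64(18.5167), 'eef_pos': array([ 0.4035, -0.3392,  0.1311]), 'tool_rot': array([ 7.492e-01,  6.623e-01, -1.000e-04, -5.000e-04]), 'ft_force': array([-0.0941, -0.1781,  0.4052]), 'joint_pos': array([-0.6991,  0.3589, -0.101 ,  1.1119,  0.    ,  0.9948]), 'grip_width': np.float64(0.0362)} [ 9.92438300e-01 -1.22741861e-01 -8.10320148e-04]
panel 1389 0.0611 [ 0.4481 -0.3328] [0.0927 0.0095] 82.73
bar 1658 0.0531 [ 0.4054 -0.3385] [0.0252 0.0876] 0.03
stored 3007 0.0494 ((0.5324610471725464, -0.349806547164917), 0.03583858534693718)
rim [401 213  13  19  69] 0.0109 ((0.5268723964691162, -0.37364599108695984), 0.010110004805028439) hull ((0.5256200432777405, -0.3712131381034851), 0.010313347913324833)
roof 64 0.0546 [ 0.6263 -0.4007] [0.0076 0.0053] 74.16 [ 0.62444249 -0.4049913   0.05208684]
z -0.08 y -0.06 0.061 9677
z -0.07 y -0.056 0.058 4787
z -0.06 y -0.053 0.054 6712
z -0.05 y -0.049 0.049 1526
z -0.04 y -0.031 0.032 1279
z -0.03 y -0.032 0.032 904
z -0.02 y -0.031 0.032 724
z -0.01 y -0.03 0.03 291
```

Finger half-width is 32 mm up to 40 mm above the tip, so it clears the panel 40 mm off. Descend onto the bar.

Request:
{"method": "send_rows", "body": {"steps": "-0.15 -0.001 0 -0.025 0 0 0;-0.15 0 0 -0.025 0 0 0;-0.15 0 0 -0.022 0 0 0;-0.15 0 0 -0.018 0 0 0;-0.15 0 0 -0.011 0 0 0"}}

```text
clock: 18.98
eef_pos: [0.4024, -0.3392, 0.0291]
tool_rot: [0.749, 0.662, -0.0, -0.001]
ft_force: [0.1, -0.2, 1.0]
grip_width: 0.0365
grasp_force: 0.0
```

Request:
{"method": "send_rows", "body": {"steps": "-0.15 0 0 0 0 0 0;-0.3 0 0 0 0 0 0;-0.45 0 0 0 0 0 0;-0.6 0 0 0 0 0 0;-0.7 0 0 0 0 0 0"}}

```text
clock: 19.4
eef_pos: [0.4035, -0.3402, 0.0314]
tool_rot: [0.75, 0.661, 0.0, 0.001]
ft_force: [-0.5, -0.4, 0.0]
grip_width: 0.0125
grasp_force: 0.0
```

Request:
{"method": "send_rows", "body": {"steps": "-0.75 0 0 0 0 0 0;-0.8 0 0 0 0 0 0;-1 0 0 0 0 0 0;-1 0 0 0 0 0 0;-1 0 0 0 0 0 0"}}

```text
clock: 19.82
eef_pos: [0.4025, -0.3399, 0.031]
tool_rot: [0.75, 0.661, -0.0, 0.0]
ft_force: [-2.6, 0.5, 6.1]
grip_width: 0.009
grasp_force: 59.7
```

Bar gripped. Shift the tray left and turn it into line with the lane.

Request:
{"method": "send_rows", "body": {"steps": "-1 0.0005 0.003 0.0005 0 0 -0.003;-1 0.0008 0.005 0 0 0 -0.004;-1 0.0008 0.006 0 0 0 -0.005;-1 0.0008 0.006 0 0 0 -0.005;-1 0.0007 0.0047 0 0 0 -0.0026"}}

```text
clock: 20.23
eef_pos: [0.4071, -0.3149, 0.0311]
tool_rot: [0.757, 0.654, -0.0, 0.001]
ft_force: [-0.2, -5.0, 2.3]
grip_width: 0.009
grasp_force: 59.4
```

Request:
{"method": "send_rows", "body": {"steps": "-1 0 0 0 0 0 0;-1 0 0 0 0 0 0;-1 0 0 0 0 0 0;-1 0 0 0 0 0 0;-1 0 0 0 0 0 0"}}

```text
clock: 20.65
eef_pos: [0.4068, -0.3141, 0.0308]
tool_rot: [0.756, 0.654, 0.001, -0.0]
ft_force: [0.5, 0.9, 5.1]
grip_width: 0.0086
grasp_force: 59.7
```

```bash
cat > chk.py <<'E'
from tray import *
o=get_obs(); e=o["eef_pos"]; q=o["tool_rot"]; print({k:np.round(o[k],4) for k in("clock","eef_pos","ft_force","grasp_force")},"yaw",round(np.arctan2(2*q[1]**2-1,2*q[0]*q[1]),4))
d=np.array([.9894,-.1455]);n=np.array([.1455,.9894]);M=np.array([.6312,-.3471])
for nm in("wrist","top"):
    f,rz,K,W=cam(nm); np.savez("c_"+nm,f=f,rz=rz,K=K,W=W); P=cloud(rz,K,W); l=np.stack([(P[...,:2]-M)@d,(P[...,:2]-M)@n,P[...,2]],-1)
    print(nm)
    s=l[(l[...,2]>.055)&(l[...,2]<.067)&(abs(l[...,0])<.4)&(abs(l[...,1])<.1)]
    p=s[(s[:,0]<-.02)]; 
    if len(p)>30: r=cv2.minAreaRect(p[:,:2].astype(np.float32)); print(" panel",np.round(r[0],4),np.round(r[1],4),round(r[2],2), "ymin/max",p[:,1].min().round(4),p[:,1].max().round(4))
    b=s[(s[:,0]>.0)&(s[:,0]<.17)]
    for x in np.arange(.015,.16,.02):
        t=b[abs(b[:,0]-x)<.01]
        if len(t)>10: print("  box",x.round(3),t[:,1].min().round(4),t[:,1].max().round(4))
    if len(b): print("  front",b[:,0].min().round(4))
    u=l[(l[...,2]>.046)&(l[...,2]<.0535)&(l[...,0]>-.13)&(l[...,0]<-.001)&(abs(l[...,1])<.06)]
    k=blobs(((l[...,2]>.0465)&(l[...,2]<.0525)&(l[...,0]>-.16)&(l[...,0]<-.001)&(abs(l[...,1])<.04)),60)
    for m,_,_ in k: print("  jar-ish",np.round(cv2.minEnclosingCircle(l[m][:,:2].astype(np.float32))[0],4),round(cv2.minEnclosingCircle(l[m][:,:2].astype(np.float32))[1],4),np.median(l[m][:,2]).round(4))
E
python3 chk.py
```

```text
{'clock': np.float64(20.65), 'eef_pos': array([ 0.4068, -0.3141,  0.0308]), 'ft_force': array([0.5037, 0.9264, 5.121 ]), 'grasp_force': np.float64(59.6845)} yaw -0.1449
wrist
 panel [-0.2107  0.0157] [0.0874 0.0676] 89.68 ymin/max -0.0282 0.0592
  jar-ish [-0.1455  0.0007] 0.0238 0.0497
  jar-ish [-0.091   0.0004] 0.0223 0.0498
top
 panel [-0.1472  0.0178] [0.0497 0.1697] 70.93 ymin/max -0.0186 0.0565
  box 0.015 -0.0562 0.0566
  box 0.035 -0.0551 0.0565
  box 0.055 -0.0566 0.0555
  box 0.075 -0.0713 0.0564
  box 0.095 -0.0632 0.0562
  box 0.115 -0.0568 0.0559
  box 0.135 -0.0568 0.0558
  box 0.155 -0.0558 0.0561
  front 0.0022
  jar-ish [-0.0849  0.0001] 0.0239 0.0495
  jar-ish [-0.1454 -0.0008] 0.0232 0.0498
```

Run:
```python
from tray import *
d=np.array([.9894,-.1455]);n=np.array([.1455,.9894]);M=np.array([.6312,-.3471])
for nm in("c_wrist","c_top"):
    f,rz,K,W=load(nm); P=cloud(rz,K,W); l=np.stack([(P[...,:2]-M)@d,(P[...,:2]-M)@n,P[...,2]],-1)
    p=l[(l[...,2]>.058)&(l[...,2]<.064)&(l[...,0]>-.2)&(l[...,0]<-.16)&(abs(l[...,1])<.08)]
    for y in np.arange(-.055,.06,.01):
        t=p[abs(p[:,1]-y)<.005]
        if len(t)>3: print(nm,y.round(3),t[:,0].min().round(4),t[:,0].max().round(4),len(t))
    print(p[:,1].min(),p[:,1].max())
    # tray plate side rims z~0.011
    p=l[(l[...,2]>.008)&(l[...,2]<.014)&(l[...,0]>-.175)&(l[...,0]<-.03)&(abs(l[...,1])<.07)]
    for x in np.arange(-.165,-.03,.015):
        t=p[abs(p[:,0]-x)<.0075]
        if len(t)>3: print(nm,"rim x",x.round(3),t[:,1].min().round(4),t[:,1].max().round(4),len(t))
    print("lead",p[:,0].max() if len(p) else None)
```

```text
c_wrist -0.025 -0.182 -0.1793 35
c_wrist -0.005 -0.183 -0.1793 25
c_wrist 0.005 -0.187 -0.1791 367
c_wrist 0.015 -0.1869 -0.1788 407
c_wrist 0.025 -0.1871 -0.1789 448
c_wrist 0.035 -0.1869 -0.1789 478
c_wrist 0.045 -0.187 -0.1788 507
c_wrist 0.055 -0.1868 -0.1787 494
-0.0259259660421373 0.05920019094427464
c_wrist rim x -0.165 -0.0387 0.0461 41
c_wrist rim x -0.15 -0.0415 0.0463 663
c_wrist rim x -0.135 0.0201 0.0462 406
c_wrist rim x -0.12 0.0083 0.0462 369
c_wrist rim x -0.105 -0.0411 0.0461 846
c_wrist rim x -0.09 -0.0422 0.0463 857
c_wrist rim x -0.075 -0.0417 0.0461 566
c_wrist rim x -0.06 -0.0421 0.0263 98
lead -0.06085199867481811
c_top 0.015 -0.1875 -0.1786 7
c_top 0.025 -0.187 -0.1804 9
c_top 0.035 -0.1855 -0.1797 6
c_top 0.045 -0.1878 -0.1805 7
0.007698379671927558 0.050158011764838036
c_top rim x -0.165 -0.0034 0.0441 18
c_top rim x -0.15 -0.0438 0.0445 14
c_top rim x -0.135 -0.0426 0.0445 27
c_top rim x -0.12 -0.0434 0.0455 27
c_top rim x -0.105 -0.0429 0.0418 30
c_top rim x -0.09 -0.0436 0.0412 22
c_top rim x -0.075 -0.064 0.0601 26
c_top rim x -0.06 -0.0409 0.0438 31
c_top rim x -0.045 -0.0699 0.0288 20
lead -0.03663473440495963
```

The tray is parallel to the lane (panel square within 0.3 mm) and 1 to 2 mm to the left. I trim that and slide in, watching the force.

Request:
{"method": "send_rows", "body": {"steps": "-1 0.0057 -0.0021 0 0 0 0;-1 0.0099 -0.00146 0 0 0 0;-1 0.0129 -0.0019 0 0 0 0;-1 0.0129 -0.0019 0 0 0 0;-1 0.0099 -0.00146 0 0 0 0"}}

```text
clock: 21.17
eef_pos: [0.4535, -0.3229, 0.0309]
tool_rot: [0.757, 0.653, -0.003, -0.003]
ft_force: [-11.9, 1.3, 16.5]
grip_width: 0.0088
grasp_force: 61.3
```

Request:
{"method": "send_rows", "body": {"steps": "-1 0.0079 -0.00116 0 0 0 0;-1 0.0079 -0.00116 0 0 0 0;-1 0.0079 -0.00116 0 0 0 0;-1 0.0079 -0.00116 0 0 0 0;-1 0.0079 -0.00116 0 0 0 0"}}

```text
clock: 21.58
eef_pos: [0.4922, -0.3288, 0.0309]
tool_rot: [0.757, 0.653, -0.003, -0.004]
ft_force: [-12.3, 3.4, 16.9]
grip_width: 0.0088
grasp_force: 61.2
```

Request:
{"method": "send_rows", "body": {"steps": "-1 0.0069 -0.001 0.0005 0 0 0;-1 0.0069 -0.001 0.0003 0 0 0;-1 0.0069 -0.001 0 0 0 0;-1 0.0069 -0.001 0 0 0 0;-1 0.0069 -0.001 0 0 0 0"}}

```text
clock: 22.0
eef_pos: [0.5273, -0.3338, 0.0311]
tool_rot: [0.757, 0.653, -0.003, -0.004]
ft_force: [-9.1, 1.1, 11.6]
grip_width: 0.0088
grasp_force: 60.6
```

```bash
python3 chk.py
```

```text
{'clock': np.float64(22.0), 'eef_pos': array([ 0.5273, -0.3338,  0.0311]), 'ft_force': array([-9.0809,  1.1475, 11.5745]), 'grasp_force': np.float64(60.6018)} yaw -0.1467
wrist
 panel [-0.0884  0.0131] [0.0888 0.0673] 89.56 ymin/max -0.0315 0.0573
  box 0.015 -0.0544 0.0598
  box 0.035 -0.0547 -0.0216
  front 0.0006
  jar-ish [-0.0822  0.0156] 0.0294 0.0518
  jar-ish [-0.0234 -0.0011] 0.0239 0.0495
  jar-ish [-0.0968  0.0116] 0.0043 0.0503
  jar-ish [-0.1119  0.0112] 0.0041 0.0498
  jar-ish [-0.1191  0.0055] 0.0033 0.0495
  jar-ish [-0.0895  0.0056] 0.0032 0.0494
  jar-ish [-0.0985 -0.0295] 0.0104 0.0519
top
 panel [-0.0806  0.0329] [0.0531 0.0456] 0.73 ymin/max 0.0105 0.056
  box 0.015 -0.0346 0.0567
  box 0.035 -0.0486 0.0564
  box 0.055 -0.0552 0.0559
  box 0.075 -0.0556 0.0559
  box 0.095 -0.065 0.056
  box 0.115 -0.0828 0.0559
  box 0.135 -0.0566 0.0559
  box 0.155 -0.0558 0.0556
  front 0.0027
  jar-ish [-0.0224 -0.0029] 0.0231 0.0495
```

Request:
{"method": "send_rows", "body": {"steps": "-1 0.0079 -0.00116 0.0003 0 0 0;-1 0.0079 -0.00116 0 0 0 0;-1 0.0079 -0.00116 0 0 0 0;-1 0.0079 -0.00116 0 0 0 0;-1 0.0079 -0.00116 0 0 0 0"}}

```text
clock: 22.52
eef_pos: [0.5671, -0.3397, 0.0311]
tool_rot: [0.757, 0.653, -0.003, -0.003]
ft_force: [-8.9, 1.0, 9.5]
grip_width: 0.009
grasp_force: 60.3
```

Request:
{"method": "send_rows", "body": {"steps": "-1 0.004 -0.0006 0 0 0 0;-1 0.003 -0.0004 0 0 0 0;-1 0.002 -0.0003 0 0 0 0;-1 0 0 0 0 0 0;-1 0 0 0 0 0 0"}}

```text
clock: 22.93
eef_pos: [0.5766, -0.3411, 0.0311]
tool_rot: [0.757, 0.654, -0.002, -0.003]
ft_force: [-6.5, 1.1, 9.0]
grip_width: 0.0089
grasp_force: 60.1
```

Request:
{"method": "send_rows", "body": {"steps": "-1 0.002 -0.0003 0 0 0 0;-1 0.002 -0.0003 0 0 0 0;-1 0.001 -0.0001 0 0 0 0;-1 0 0 0 0 0 0;-1 0 0 0 0 0 0"}}

```text
clock: 23.35
eef_pos: [0.5813, -0.3418, 0.0311]
tool_rot: [0.757, 0.653, -0.002, -0.003]
ft_force: [-8.4, 1.4, 8.5]
grip_width: 0.0086
grasp_force: 60.2
```

Request:
{"method": "send_rows", "body": {"steps": "-1 0.001 -0.0001 0 0 0 0;-1 0 0 0 0 0 0;-1 0.001 -0.0001 0 0 0 0;-1 0 0 0 0 0 0;-1 0 0 0 0 0 0"}}

```text
clock: 23.77
eef_pos: [0.5831, -0.342, 0.0311]
tool_rot: [0.757, 0.653, -0.002, -0.003]
ft_force: [-8.3, 2.6, 9.1]
grip_width: 0.0089
grasp_force: 60.2
```

Travel is 178 mm with no stop felt yet. Keep creeping.

Request:
{"method": "send_rows", "body": {"steps": "-1 0.001 -0.0001 0 0 0 0;-1 0 0 0 0 0 0;-1 0.001 -0.0001 0 0 0 0;-1 0 0 0 0 0 0;-1 0 0 0 0 0 0"}}

```text
clock: 24.18
eef_pos: [0.5846, -0.3422, 0.0311]
tool_rot: [0.757, 0.653, -0.003, -0.004]
ft_force: [-9.2, 1.6, 9.9]
grip_width: 0.0088
grasp_force: 60.3
```

Request:
{"method": "send_rows", "body": {"steps": "-1 0.001 -0.0001 0 0 0 0;-1 0 0 0 0 0 0;-1 0 0 0 0 0 0;-1 0 0 0 0 0 0;-1 0 0 0 0 0 0"}}

```text
clock: 24.6
eef_pos: [0.5846, -0.3422, 0.0311]
tool_rot: [0.757, 0.653, -0.003, -0.004]
ft_force: [-11.5, 1.9, 11.0]
grip_width: 0.0084
grasp_force: 60.5
```

Request:
{"method": "send_rows", "body": {"steps": "-1 0.001 -0.0001 0 0 0 0;-1 0 0 0 0 0 0;-1 0.001 -0.0001 0 0 0 0;-1 0 0 0 0 0 0;-1 0 0 0 0 0 0"}}

```text
clock: 25.02
eef_pos: [0.5846, -0.3422, 0.0311]
tool_rot: [0.757, 0.653, -0.005, -0.006]
ft_force: [-15.5, 2.3, 14.5]
grip_width: 0.0085
grasp_force: 60.9
```

The panel has seated: the position stays fixed while the force rises. Relieve, release, and lift clear.

Request:
{"method": "send_rows", "body": {"steps": "-1 -0.0015 0.0002 0.0003 0 0 0;-1 0 0 0 0 0 0;-0.7 0 0 0 0 0 0;-0.5 0 0 0 0 0 0;-0.15 0 0 0 0 0 0"}}

```text
clock: 25.43
eef_pos: [0.5897, -0.3423, 0.0307]
tool_rot: [0.757, 0.654, -0.0, -0.001]
ft_force: [-0.4, 0.3, -0.0]
grip_width: 0.0321
grasp_force: 0.0
```

Request:
{"method": "send_rows", "body": {"steps": "-0.15 0 0 0 0 0 0;-0.15 0 0 0 0 0 0;-0.15 0 0 0.01 0 0 0;-0.15 0 0 0.03 0 0 0;-0.15 0 0 0.035 0 0 0"}}

```text
clock: 25.85
eef_pos: [0.5888, -0.3414, 0.105]
tool_rot: [0.757, 0.654, -0.001, -0.003]
ft_force: [0.1, -0.3, 0.3]
grip_width: 0.0365
grasp_force: 0.0
```

Request:
{"method": "send_rows", "body": {"steps": "-0.15 -0.005 0.005 0.03 0 0 0;-0.15 -0.02 0.01 0.03 0 0 0;-0.15 -0.03 0.01 0.02 0 0 0;-0.15 -0.03 0.01 0 0 0 0;-0.15 -0.03 0 0 0 0 0"}}

```text
clock: 26.27
eef_pos: [0.476, -0.3067, 0.1901]
tool_rot: [0.756, 0.655, 0.001, 0.002]
ft_force: [0.0, -0.4, 0.0]
grip_width: 0.0363
grasp_force: 0.0
```

```bash
python3 chk.py | grep -v jar-ish
python3 - <<'E'
from tray import *
d=np.array([.9894,-.1455]);n=np.array([.1455,.9894]);M=np.array([.6312,-.3471])
f,rz,K,W=load("c_wrist"); save("w10",f); P=cloud(rz,K,W); l=np.stack([(P[...,:2]-M)@d,(P[...,:2]-M)@n,P[...,2]],-1)
p=l[(l[...,2]>.058)&(l[...,2]<.064)&(l[...,0]>-.03)&(l[...,0]<.04)&(abs(l[...,1])<.07)]
for y in np.arange(-.055,.06,.01):
    t=p[abs(p[:,1]-y)<.005]
    if len(t)>3: print(y.round(3),t[:,0].min().round(4),t[:,0].max().round(4),len(t),np.histogram(t[:,0],np.arange(-.015,.03,.003))[0])
E
```

```text
{'clock': np.float64(26.2667), 'eef_pos': array([ 0.476 , -0.3067,  0.1901]), 'ft_force': array([ 0.0045, -0.3667,  0.0095]), 'grasp_force': np.float64(0.0)} yaw -0.1432
wrist
  box 0.015 -0.056 0.0595
  box 0.035 -0.0537 0.0578
  box 0.055 -0.0536 0.0578
  box 0.075 -0.0539 0.0578
  box 0.095 -0.0537 0.0577
  box 0.115 -0.0536 0.0392
  box 0.135 -0.0537 -0.028
  front 0.0
top
 panel [-0.0381  0.0004] [0.0831 0.0336] 87.92 ymin/max -0.0416 0.0421
  box 0.015 -0.0548 0.0567
  box 0.035 -0.0572 0.0561
  box 0.055 -0.0563 0.056
  box 0.075 -0.0588 0.0561
  box 0.095 -0.068 0.0558
  box 0.115 -0.0777 0.056
  box 0.135 -0.0655 0.0565
  box 0.155 -0.056 0.0555
  front 0.0
-0.055 -0.0068 0.0394 139 [ 0  0 10 12 11  3 13 11  8 10  9  9  3  2]
-0.045 -0.0074 0.0397 395 [ 0  0 22 30 24  3 33 23 27 27 25 36 18 18]
-0.035 -0.007 0.0399 418 [ 0  0 16 35 23  4 30 28 31 22 30 29 25 28]
-0.025 -0.0068 0.04 431 [ 0  0 15 33 24  7 33 26 27 30 26 28 31 27]
-0.015 -0.0072 0.0399 433 [ 0  0 21 30 25  5 34 29 27 28 27 28 30 29]
-0.005 -0.0071 0.0398 460 [ 0  0 20 36 25  8 30 31 29 30 29 33 28 35]
0.005 -0.0074 0.0399 463 [ 0  0 16 37 28  5 33 32 30 31 30 34 22 33]
0.015 -0.0075 0.04 487 [ 0  0 18 43 26  6 36 31 30 32 33 28 34 35]
0.025 -0.0075 0.04 497 [ 0  0 23 39 29  5 38 35 25 32 35 32 32 33]
0.035 -0.007 0.0398 517 [ 0  0 19 40 34  8 39 27 36 40 31 31 32 37]
0.045 -0.0073 0.0399 515 [ 0  0 23 42 29  7 41 27 37 33 35 34 32 30]
0.055 -0.0069 0.04 402 [ 0  0 11 33 30  3 27 33 30 27 30 34 14 10]
```

View pics/w10.png

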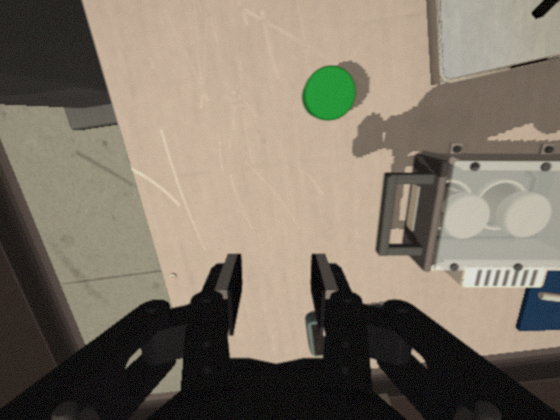

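The panel sits flush and square on the mouth, with the bar at (393,214). Both lids, at (465,214) and (527,213), stand upright under the roof. One check on the lid positions by ray before handing in.

Run:
```python
from tray import *
d=np.array([.9894,-.1455]);n=np.array([.1455,.9894]);M=np.array([.6312,-.3471])
f,rz,K,W=load("c_wrist")
for u,v in((465,214),(527,213)):
    p=onplane(K,W,u,v,.049)[:2]-M; print(p@d,p@n)
```

```text
0.03217611263665232 0.0017368085628899003
0.09457965531780074 0.0029427677744772868
```

Request:
{"method": "send_rows", "body": {"steps": "-0.15 0 0 0 0 0 0;-0.15 0 0 0 0 0 0;-0.15 0 0 0 0 0 0;-0.15 0 0 0 0 0 0;-0.15 0 0 0 0 0 0"}}

```text
clock: 26.78
eef_pos: [0.4765, -0.3078, 0.1866]
tool_rot: [0.756, 0.654, -0.0, -0.0]
ft_force: [-0.3, 0.7, 0.2]
grip_width: 0.0364
grasp_force: 0.0
```

The lids are at 32 and 95 mm, against 33 and 95 expected, and the sideways readings match the view's 2 mm bias. Handing in.

```bash
python3 -c "
from workcell import *
print(job_done())"
```

```text
the job is handed in; nothing more can be done
None
```

I handed the job in at about 27 s: the jar was set on the pan and the record key pressed to its stop, then the jar went into the front pocket and the tray into the dry box, its panel measuring flush on the mouth with both jars upright; the hand-in call returned no verdict.

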